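Clamp a bottle in the cap torque tester

TASK

Get the small brown glass bottle that stands with the two small white ones near the front edge ready for its cap torque test: slide the tester's jaw open by its black handle, stand the bottle gently and upright on the tester's deck between the jaw and the white V-block, then slide the jaw shut so that its pad pushes the bottle home into the V, where it centres itself. Leave it firmly clamped against both faces of the V without straining the glass, let go of everything, and leave the other things on the bench alone.

Things in the scene. Friction and masses are not known exactly. Their poses are not given: they have to be found in the camera images.
- tester: cap torque tester, fixed to the bench: grey housing 300 x 150 mm, x = -130 to +170, y = -75 to +75 mm, with a slippery metal deck at z = 43 mm on which bottles stand. Origin on the bench, on the centre line; x runs along the housing from the jaw to the V-block and readout, z up. All sliding is along x at y = 0. The tilted readout at x = 140 to 175 mm reaches z = 105 mm.
- load_spot (a point): point on the deck, at tester x = 25 mm, y = 0, z = 43 mm: the brown bottle standing with its axis here is clear of the V-block and of the opened jaw (pad face 40 mm before this point when fully open).
- v_middle (a point): deck point at tester x = 55 mm, y = 0: axis of the brown bottle when home in the white V-block (two slippery upright faces at 45 degrees to x, mouth 68 mm wide, z = 52 to 90 mm) if its cross slide stands in mid setting. It was left screwed tight up to 12 mm nearer or farther along x and up to 5 mm to either side along y; this is not measured: feel for it. It does not shift when pushed.
- jaw (a joint): front jaw slide, m: 0 = end of travel, deep in the V (never reached with a bottle in), 0.081 = fully open (slid along the tester's -x). It starts too far shut for the bottle. It has a constant sliding friction of about 5 N and stays where it is left. Pushing the handle takes these 5 N plus the force on the bottle: 10 to 13 N at the handle clamps well. Let go, friction keeps up to 5 N of clamping.
- pad_face (a point): middle of the relaxed face of the jaw's white pad (36 wide, 38 mm tall, slippery; z = 49 to 87 mm), at tester x = 60 mm minus the jaw's value; it moves with the jaw. The pad is sprung: it gives up to 4 mm, from 1.8 N on at 6 N per mm, then is hard. 5 to 8 N on the bottle is right; over 12 N strains the glass.
- jaw_grip (a point): point to grip on the jaw's handle, a black upright round post 18 mm in diameter from z = 66 to 136 mm; this point is on its axis at z = 118 mm and moves with the jaw (tester x = -16 mm minus the jaw's value). The jaw's upright plate begins 50 mm beyond it and reaches z = 92 mm.
- brown_bottle: brown glass bottle with a black screw cap, 49 mm in diameter, 98 mm tall, about 0.16 kg; body up to 60 mm, sloping shoulder, cap 27 mm in diameter from 78 to 98 mm above its foot. Origin: centre of its underside, z up. Round, so its yaw does not matter.
- red_cap_bottle: small white bottle with a red cap, 37 mm in diameter, 82 mm tall, a bystander; origin: centre of its underside.
- blue_cap_bottle: small white bottle with a blue cap, 37 mm in diameter, 82 mm tall, a bystander; origin: centre of its underside.
- orange_cap: loose orange screw cap, 34 mm in diameter, 22 mm tall, a bystander; origin: centre of its underside.
Not all that is in view belongs to the job. What is shaped like the brown_bottle but green or orange is not meant.

How it is judged:
On the way, in this order (a step that is already met when the one before it is completed fails the run):
1. the jaw is slid open (value of joint jaw above 0.06 m), for 0.2 s.
2. the bottle stands upright and released on the tester's deck between the jaw and the V-block (x of brown_bottle in the frame of tester between -0.005 and 0.07 m and y of brown_bottle in the frame of tester between -0.03 and 0.03 m and z of brown_bottle in the frame of tester between 0.039 and 0.047 m and angle between brown_bottle's own z axis and vertical below 0.06 rad and contact force between the fingers and brown_bottle below 0.1 N), for 0.2 s.
At the end, for the whole second after the job is handed in: the brown bottle stands upright (within 3 degrees) on the tester's deck, home in the V-block: touching both of its faces (more than 0.4 N on each) and clamped by the jaw's pad with more than 2 N, at rest, its axis at tester x = 39 to 71 mm (contact force between brown_bottle and pad_c0 above 2 N and contact force between brown_bottle and vblock_c0 above 0.4 N and contact force between brown_bottle and vblock_c1 above 0.4 N and x of brown_bottle in the frame of tester between 0.039 and 0.071 m and z of brown_bottle in the frame of tester between 0.039 and 0.047 m and angle between brown_bottle's own z axis and vertical below 0.05 rad and linear speed of brown_bottle below 0.01 m/s).
It fails at once if the pad pressed the bottle with more than 12 N (glass strained) (contact force between brown_bottle and pad_c0 above 12 N).
It fails at once if the brown bottle was tipped more than 30 degrees (angle between brown_bottle's own z axis and vertical above 0.52 rad).
It fails at once if the brown bottle was dropped (fell freely for more than about 1 cm) (contact force between the fingers and brown_bottle below 0.05 N and linear speed of brown_bottle above 0.45 m/s).
It fails at once if another bottle or the loose cap was moved more than 3 cm (distance of any of red_cap_bottle, blue_cap_bottle, orange_cap from where it was at the start of the episode above 0.03 m).
It also fails if it takes over 72 s, if anything falls off the work surface, if the arm or the gripper's body presses on something with over 40 N, if the wrist force passes 120 N, or if a joint passes its speed limit or range.

ROBOT

A 6-joint arm with a two-finger parallel gripper is mounted at the origin on a cart in front of the work surface, level with it; the furniture and walls round the work are solid. World frame = base frame: x ahead of the robot, y to its left, z up, the work surface at z = 0. Lengths are in m, angles in rad, forces in N, time in s.
With the tool pointing down it reaches from about 0.35 to 0.975 m from the base axis. Payload 4.9 kg.
Tool frame: the origin (TCP) lies midway between the tips of the shut fingers; the grasp point (between the pads) lies ctrl.grip_depth behind it (ctrl.grip_depth is the distance from the TCP to the grasp point, in m); z points along the fingers, y is the line along which they close (so a half turn about z gives the same grasp; the last joint's range is limited). The gripper opens to 85 mm and grips with 20 to 120 N. Pads are 22 mm wide; open, the fingers measure 114 mm over their backs; the gripper's body (76 mm by 85 mm) begins 54 mm behind the grasp point. The pads swing forward as they close: fully open they stand 13 mm farther back than shut.
Start: joints at [1.05, 0.053, 1.613, -0, 1.476, -0.119], TCP at [0.244, 0.575, 0.196] pointing down, gripper open.
Joint ranges: [-3.01, 3.01], [-1.01, 2.22], [0.06, 2.58], [-1.02, 4.17], [0.09, 2.62], [-3.14, 3.14]. Speed limits (rad/s): [2.57, 2.57, 3.14, 3.14, 3.14, 3.14].

INTERFACE

Orientations are given as a 3x3 rotation matrix whose columns are the frame's x, y, z axes.
In Python, from bench import monitor, grab_frame, camera_model, workorder, ctrl gives the robot as it stands. The module is installed in compiled form; this text tells all that it offers.
- The arm moves only by the tool move_arm, never from a script. Its argument "moves" is text: rows parted by semicolons, each of 4 numbers parted by spaces: the shift along the tool's x, y, z in m, then the turn about the tool's z in rad. In form: tx ty tz turn; .... A call has 1 to 8 rows; each row is the pose to reach, as a shift and turn from the pose commanded when the call began, along the tool's axes at that moment; what a row does not reach only later rows make up. A row lasts 1/10 s, in which the tool goes at most 50 mm and 8.59 degrees, less where a joint would pass 70% of its speed; a pose out of reach is approached as far as the arm can. A call with a gripper value outside its range is refused whole. "jaw" is the gripper's target within -1 to 1 (shut at 1, half-way at 0, fully open at -1), set as the call begins (left out, the last holds). The fingers move at their own pace and stop on an object; the grip force is fixed at half the most. Time passes only in rows, so rows that repeat a pose let the fingers close. It gives the time, the measured TCP pose, the force, the opening and the grip force at its end, in the units of the state.
- monitor.get_obs(): the state, without advancing time (a new reading comes with each control period).
- grab_frame(name): name is "scene" or "top" or "wrist"; returns the picture (400x640x3 uint8, blue, green, red); there is no depth.
- camera_model(name): a dict with "K" (3x3 intrinsics, pixels), "dist" ([k1, k2, p1, p2, k3] as OpenCV has them; the pictures are not rectified), "view" (4x4, takes a point from world to camera coordinates). Camera axes: x right, y up, looking along -z (the intrinsics and any distortion apply to the point x, -y, -z); pixel columns grow to the right and rows downward; lengths in m; the calibration is good to about 2 mm. A picture is of the moment at which its call begins: read the wrist's pose just before it. camera_model takes no time and is no camera call; for the wrist camera it gives the pose at the moment of the call.
- workorder.close_job(): hands the job in; it is judged then, once.
The state is a dict: "clock": time; "qpos": joint angles; "qvel": joint speeds; "joint_torque": joint torques, N m; "eef_pos": TCP position; "ee_rot": TCP orientation; "force": force on the tool from outside, world axes, zero at the start; "moment": the same for the moment, N m; "width": finger opening in m; "gripper_force": force on a finger pad.
Only numpy, scipy, OpenCV 4.12 (cv2) and the standard library are available. Lean on these libraries where they do the work, as an engineer would, in place of code of your own. Each camera call takes 0.05 s, during which the arm holds its last target. There are 200 camera calls.

## Working session

There is one attempt and no reset: what is moved stays moved. The work goes in short steps, Python scripts to look and compute and a tool call to move; the robot and the scene stay as the last step left them, time stands still between calls to the robot, and variables do not carry over. Pictures are saved under pics/ and viewed, at most 10 in all, crops included, and the job is handed in when it is done.

Besides the shell and the picture viewer there is one more tool, called after "Emit:" as name(argument=value, ...) on one line, values as JSON. move_arm: Moves the arm, as the interface text tells. Its arguments: {"type":"object","properties":{"moves":{"type":"string"},"jaw":{"type":"number"}},"required":["moves"]}

```bash
mkdir -p pics; cat > h.py <<'E'
import numpy as np, cv2
from bench import monitor, grab_frame, camera_model, workorder, ctrl
def ray(m,uv):
    K=np.array(m["K"]);d=np.array(m["dist"]);V=np.array(m["view"])
    n=cv2.undistortPoints(np.array([[uv]],float),K,d)[0,0]
    R=V[:3,:3];t=V[:3,3]
    return -R.T@t, R.T@np.array([n[0],-n[1],-1.])
def onz(m,uv,z):
    c,d=ray(m,uv); return c+d*(z-c[2])/d[2]
def proj(m,p):
    V=np.array(m["view"]);q=V[:3,:3]@np.array(p,float)+V[:3,3]
    return cv2.projectPoints(np.array([[q[0],-q[1],-q[2]]]),np.zeros(3),np.zeros(3),np.array(m["K"]),np.array(m["dist"]))[0][0,0]
E
python3 - <<'E'
from h import *
print(ctrl.grip_depth); o=monitor.get_obs(); print(o)
for n in("top","scene"):
    cv2.imwrite(f"pics/{n}0.png",grab_frame(n)); m=camera_model(n); print(n,ray(m,(320,200)))
E
```

```text
0.0187
{'clock': 0.0, 'qpos': array([ 1.04999503e+00,  5.33484136e-02,  1.61425959e+00, -1.77064243e-05,
        1.47598758e+00, -1.18994924e-01]), 'qvel': array([ 0.00180466, -0.00138846, -0.00023562, -0.00101192, -0.00107637,
        0.00157921]), 'joint_torque': array([ 1.43985588e-03, -3.93683624e+01, -3.70177603e+01, -3.97811550e-05,
        6.95518451e-03, -2.73671411e-06]), 'eef_pos': array([0.24408922, 0.57463157, 0.19478887]), 'ee_rot': array([[-9.20356612e-01,  3.91078949e-01, -9.81318255e-04],
       [ 3.91080118e-01,  9.20354982e-01, -1.74615304e-03],
       [ 2.20277448e-04, -1.99085755e-03, -9.99997994e-01]]), 'force': array([-0.32089576,  0.22264118, -0.2643312 ]), 'moment': array([-0.02415137, -0.0222871 ,  0.0051388 ]), 'gripper_force': 0.0, 'width': 0.08532925749326381}
top (array([ 0.37238171, -0.05147737,  1.2255513 ]), array([ 0.12045898, -0.02040029, -0.99257867]))
scene (array([-0.02549801, -1.02082782,  0.56787871]), array([ 0.46295588,  0.80044101, -0.38096288]))
```

View pics/top0.png

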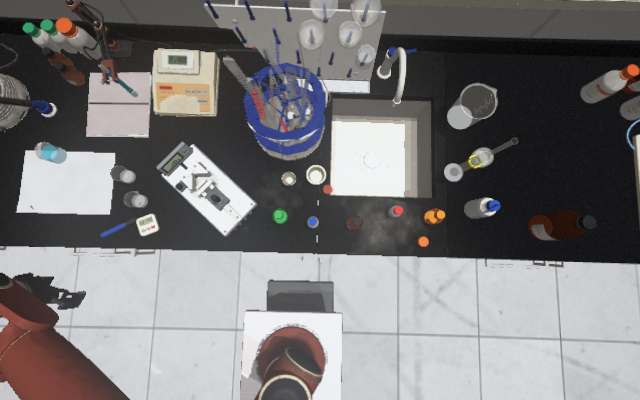

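View pics/scene0.png

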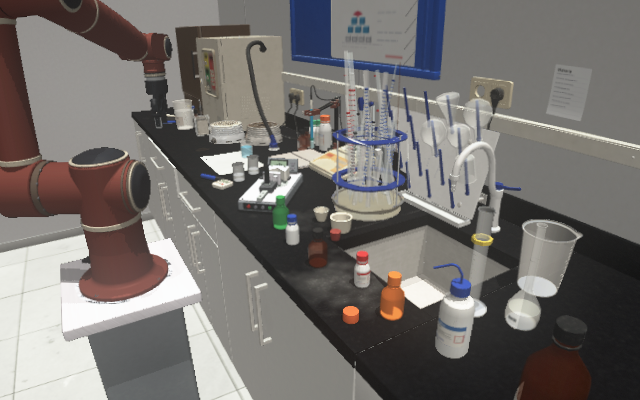

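The top view shows the tester at about (205,188), with its readout at (175,160). The brown bottle is near (354,223), the blue cap at (313,221) and the red cap at (397,211). I'll zoom in on these.

```bash
python3 - <<'E'
from h import *
im=cv2.imread("pics/top0.png")
a=cv2.resize(im[135:245,150:265],None,fx=5,fy=5,interpolation=cv2.INTER_CUBIC)
b=cv2.resize(im[195:250,335:380],None,fx=5,fy=5,interpolation=cv2.INTER_CUBIC)
c=np.zeros((550,800,3),np.uint8);c[:,:575]=a;c[:275,575:]=b
cv2.imwrite("pics/crop0.png",c)
m=camera_model("top")
g=cv2.cvtColor(im,cv2.COLOR_BGR2HSV)
w=((g[...,2]>150)&(g[...,1]<50)).astype(np.uint8)
w[:130]=0;w[:,:155]=0;w[:,262:]=0;w[245:]=0
cs=cv2.findContours(cv2.morphologyEx(w,cv2.MORPH_CLOSE,np.ones((7,7))),0,2)[0]
k=max(cs,key=cv2.contourArea); r=cv2.minAreaRect(k); bx=cv2.boxPoints(r); print(r,bx)
for z in(0.04,): 
    P=[onz(m,p,z)[:2] for p in bx]; print(np.round(P,3),[np.linalg.norm(P[i]-P[i-1]) for i in range(4)])
print("bottle",onz(m,(354,223),.098))
E
```

```text
((208.31036376953125, 189.22415161132812), (88.06896209716797, 45.20689392089844), 43.602821350097656) [[160.83475 175.22356]
 [192.0119  142.48753]
 [255.78598 203.22475]
 [224.60883 235.96077]]
[[0.582 0.448]
 [0.696 0.355]
 [0.499 0.134]
 [0.39  0.229]] [np.float64(0.29168178994211946), np.float64(0.146972595323953), np.float64(0.2958895118266391), np.float64(0.14453362019275828)]
bottle [ 0.44053022 -0.18216432  0.098     ]
```

View pics/crop0.png

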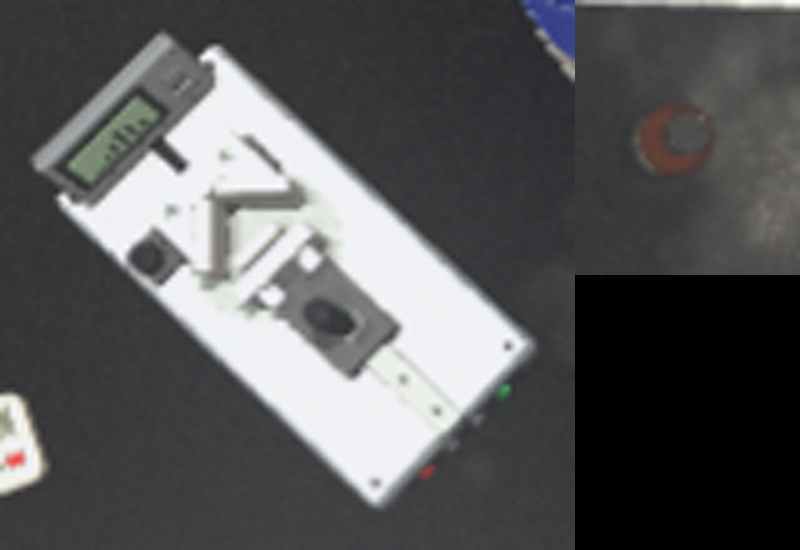

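The crop shows deck front corners at about (256.6,204) and (225,235.6), and back corners near (192.6,144.4) and (162,175). The post top is at about (216.4,198.6). The brown bottle's cap centre is at about (357.4,221.6).

```bash
cat >> h.py <<'E'
_m=camera_model("top")
_F=[onz(_m,p,.043)[:2] for p in((256.6,204),(225,235.6),(192.6,144.4),(162,175))]
ex=(_F[2]-_F[0])+(_F[3]-_F[1]); ex/=np.linalg.norm(ex); ey=np.array([-ex[1],ex[0]])
O=(_F[0]+_F[1])/2+.13*ex
def T(x,y=0): return O+x*ex+y*ey
def inT(p): d=np.array(p)[:2]-O; return np.array([d@ex,d@ey])
E
python3 - <<'E'
from h import *
import h
print(ex,np.arctan2(ex[1],ex[0]),O,[inT(p) for p in h._F])
m=h._m
print("bottle",onz(m,(357.4,221.6),.098))
for n,p,z in(("post",(332,318),.136),("Vapex",(222,193),.09),("v1",(303,190),.09),("v2",(215,285),.09),("pad1",(305,222),.087),("pad2",(238,282),.087)):
    print(n,inT(onz(m,(150+p[0]/5,135+p[1]/5),z)))
o=monitor.get_obs();mw=camera_model("wrist");c,d=ray(mw,(320,200));R=o["ee_rot"]
print("cam in tool",R.T@(c-o["eef_pos"]),R.T@d)
E
```

```text
[0.65938209 0.751808  ] 0.8507997632470108 [0.52958418 0.27648775] [array([-0.1314306 , -0.07123667]), array([-0.1285694 ,  0.07123667]), array([ 0.16137857, -0.07008524]), array([0.16027337, 0.07008524])]
bottle [ 0.44518849 -0.1926707   0.098     ]
post [-0.0493199  -0.00312134]
Vapex [ 0.06975122 -0.00851353]
v1 [ 0.03417856 -0.04446067]
v2 [0.03123824 0.03567242]
pad1 [ 0.01974263 -0.03062899]
pad2 [0.02315205 0.02493347]
cam in tool [ 0.07853617  0.00134296 -0.17774838] [-0.31139606  0.00514895  0.95028043]
```

```bash
cat >> h.py <<'E'
def go(p,yd=None):
    "shift in tool axes to world TCP p; turn so tool y is along +-yd (2-vector)"
    o=monitor.get_obs();R=o["ee_rot"];s=R.T@(np.array(p)-o["eef_pos"]);t=0
    if yd is not None:
        v=R.T@np.array([*yd,0]);t=-np.arctan2(v[0],v[1])
    print("shift",np.round(s,4),"turn",round(t,3),"q6",round(o["qpos"][5],2),"alt turn",round(t-np.sign(t)*np.pi,3)); return s,t
E
python3 - <<'E'
from h import *
go([*T(-.049,-.003),.20],ey)
E
```

```text
shift [-0.3669 -0.2103 -0.0048] turn -1.253 q6 -0.12 alt turn 1.889
```

Emit:
move_arm(moves="-.367 -.21 -.005 -1.253;-.367 -.21 -.005 -1.253;-.367 -.21 -.005 -1.253;-.367 -.21 -.005 -1.253;-.367 -.21 -.005 -1.253;-.367 -.21 -.005 -1.253;-.367 -.21 -.005 -1.253;-.367 -.21 -.005 -1.253", jaw=-1)

```text
clock: 0.9
eef_pos: [0.4695, 0.2785, 0.2]
ee_rot: [[-0.755, -0.656, -0.0], [-0.656, 0.755, -0.0], [0.0, 0.0, -1.0]]
force: [-0.0, -0.3, 0.5]
width: 0.0858
gripper_force: 0.0
```

```bash
python3 - <<'E'
from h import *
go([*T(-.049,-.003),.20],ey)
E
```

```text
shift [ 0.0041 -0.0505 -0.    ] turn -0.135 q6 -1.89 alt turn 3.006
```

Emit:
move_arm(moves=".004 -.05 0 -.135;.004 -.05 0 -.135;.004 -.05 0 -.135;.004 -.05 0 -.135")

```text
clock: 1.3
eef_pos: [0.4978, 0.2403, 0.2]
ee_rot: [[-0.664, -0.748, -0.001], [-0.748, 0.664, 0.0], [0.001, 0.001, -1.0]]
force: [-0.8, 0.2, 0.7]
width: 0.0854
gripper_force: 0.0
```

```bash
python3 - <<'E'
from h import *
o=monitor.get_obs();print(o["eef_pos"],inT(o["eef_pos"]))
im=grab_frame("wrist")
m=camera_model("wrist")
np.save("pics/w1_view.npy",np.array(m["view"]))
cv2.imwrite("pics/w1.png",im)
E
```

```text
[0.49778958 0.24027121 0.19997037] [-4.81926757e-02  2.28978600e-05]
```

View pics/w1.png

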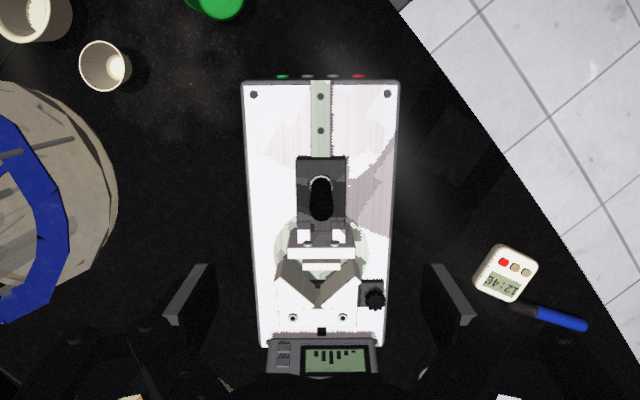

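The wrist picture shows the tester's front deck corners at (244,82) and (398,82), the rail holes at (320.5,97) and (320.5,130), and the post top at about (321,213). The V apex is at about (318,303).

```bash
python3 - <<'E'
from h import *
m=camera_model("wrist")
for n,p,z in(("c1",(244,82),.043),("c2",(398,82),.043),("h1",(320.5,97),.043),("h2",(320.5,130),.043),("s1",(261,320),.043),("s2",(385,320),.043),("posttop",(321,213),.136),("padL",(289,259),.087),("padR",(355,259),.087),("Vapex",(318,303),.09),("v1",(277,263),.09),("v2",(362,265),.09)):
    P=onz(m,p,z);print(n,P[:2],inT(P))
E
```

```text
c1 [0.49532791 0.13641027] [-0.12789934 -0.06661044]
c2 [0.39082403 0.22880796] [-0.127342    0.07288179]
h1 [0.45243624 0.19248217] [-0.11402603  0.00260866]
h2 [0.47228816 0.21497559] [-0.0840253   0.00251559]
s1 [0.66251934 0.32908677] [ 0.12719943 -0.06525887]
s2 [0.55774508 0.42204712] [0.12800149 0.07480766]
posttop [0.50428449 0.25106907] [-0.03579213  0.00225989]
padL [0.56755622 0.27911905] [ 0.02701632 -0.02681265]
padR [0.52241285 0.31911485] [0.02731875 0.03349901]
Vapex [0.57766252 0.33047437] [ 0.07228957 -0.00054787]
v1 [0.57727893 0.27388212] [ 0.02949013 -0.0375754 ]
v2 [0.52075298 0.32667566] [0.03190854 0.03973238]
```

```bash
python3 - <<'E'
from h import *
im=cv2.imread("pics/w1.png")
cv2.imwrite("pics/w1c.png",cv2.resize(im[150:310,265:375],None,fx=3.7,fy=3.7,interpolation=cv2.INTER_CUBIC))
m=camera_model("wrist")
for j in (.023,.028,.033):
  for z in(.066,.136): print(j,z,proj(m,[*T(-.016-j,.003),z]))
  print("pad",proj(m,[*T(.06-j,.003),.087]), "plate back .092",proj(m,[*T(-.016-j+.05,.003),.092]))
E
```

```text
0.023 0.066 [321.31050065 182.97072787]
0.023 0.136 [322.0134313  208.82885897]
pad [321.65230352 268.57286189] plate back .092 [321.64668515 245.34341787]
0.028 0.066 [321.29790116 177.64714815]
0.028 0.136 [322.00233296 202.26869761]
pad [321.64294132 263.75189994] plate back .092 [321.6364778  240.18520308]
0.033 0.066 [321.28509808 172.27452581]
0.033 0.136 [321.99092991 195.62811225]
pad [321.63339946 258.87910015] plate back .092 [321.62607057 234.9715429 ]
```

View pics/w1c.png

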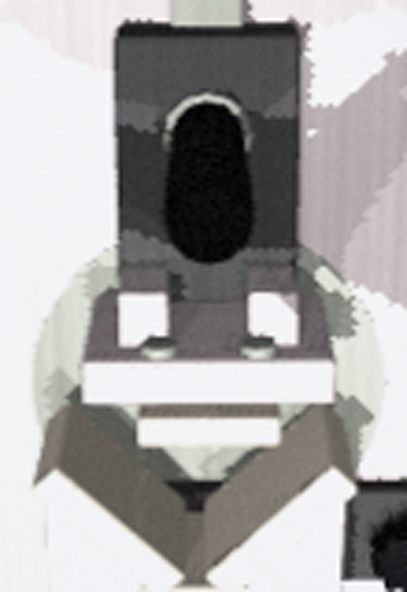

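```bash
cat >> h.py <<'E'
O=O+.003*ey+.001*ex
E
python3 - <<'E'
from h import *
m=camera_model("wrist")
for p in((317.7,306.8),(275,281),(360.4,281)): print(inT(onz(m,p,.09)))
go([*T(-.039),.099],ey)
E
```

```text
[ 0.07556056 -0.00385606]
[ 0.0472311  -0.04326395]
[0.04760074 0.03586228]
shift [-0.01    0.0026  0.1011] turn -0.005 q6 -2.1 alt turn 3.137
```

Emit:
move_arm(moves="-.01 .003 0 0;-.01 .003 .05 0;-.01 .003 .1 0;-.01 .003 .1 0;-.01 .003 .1 0")

```text
clock: 1.85
eef_pos: [0.5021, 0.2501, 0.1002]
ee_rot: [[-0.663, -0.749, -0.002], [-0.749, 0.663, -0.001], [0.002, 0.001, -1.0]]
force: [1.2, 0.7, 0.6]
width: 0.0851
gripper_force: 0.0
```

Emit:
move_arm(moves="0 0 0 0;0 0 0 0;0 0 0 0;0 0 0 0;0 0 0 0;0 0 0 0", jaw=1)

```text
clock: 2.45
eef_pos: [0.5031, 0.2491, 0.1007]
ee_rot: [[-0.664, -0.748, 0.0], [-0.748, 0.664, 0.0], [-0.0, -0.0, -1.0]]
force: [0.6, 0.4, -0.3]
width: -0.0001
gripper_force: 0.3
```

Width reads 0, so the fingers closed on nothing. I'll look again.

```bash
python3 - <<'E'
from h import *
o=monitor.get_obs();print(inT(o["eef_pos"]))
a=grab_frame("wrist");b=grab_frame("scene")
c=np.zeros((400,800,3),np.uint8);c[:,:400]=a[:,120:520];c[:,400:]=cv2.resize(b[130:230,210:310],(400,400),interpolation=cv2.INTER_CUBIC)
cv2.imwrite("pics/w2.png",c)
E
```

```text
[-0.0390275 -0.0011032]
```

View pics/w2.png

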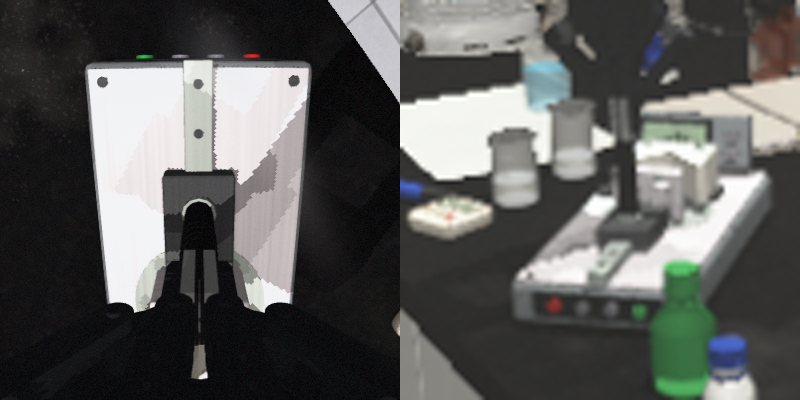

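The fingers closed just on the V side of the post, which stands in front of them with its base crescent near pixel (320,202). I'll measure where it is now.

```bash
python3 - <<'E'
from h import *
m=camera_model("wrist")
V=m["view"]
print("now",[inT(onz(m,p,z)) for p,z in(((319,172),.066),((319,201),.066))])
for x in(-.055,-.06,-.065): print(x,proj(m,[*T(x),.066]),proj(m,[*T(x-.009),.066]),proj(m,[*T(x),.136]))
m["view"]=np.load("pics/w1_view.npy")
print("then",[inT(onz(m,p,z)) for p,z in(((321,157),.066),((321,176),.066))])
E
```

```text
now [array([-0.06447809, -0.00052367]), array([-0.04570736, -0.00062267])]
-0.055 [319.92198484 186.82420644] [319.85619175 172.75267294] [320.35693995 231.55333857]
-0.06 [319.88566344 179.04899986] [319.81882978 164.78681065] [320.30996971 220.8564614 ]
-0.065 [319.84876592 171.16799191] [319.78088308 156.71470041] [320.26180485 209.931182  ]
then [array([-0.06397352, -0.00022091]), array([-0.04653896, -0.0002659 ])]
```

```bash
python3 - <<'E'
from h import *
m=camera_model("scene");o=monitor.get_obs()
print("tcp",proj(m,o["eef_pos"]))
for x in(-.037,-.055):print(x,proj(m,[*T(x),.136]),proj(m,[*T(x),.066]))
for n,p in(("c1",(-.13,-.075,.043)),("c2",(-.13,.075,.043)),("c3",(.14,-.075,.043))): print(n,proj(m,[*T(p[0],p[1]),p[2]]))
mt=camera_model("top")
for x in(-.037,-.055):print(x,proj(mt,[*T(x),.136]),proj(mt,[*T(x),.066]))
s=grab_frame("scene"); cv2.imwrite("pics/s3.png",s)
w=camera_model("wrist"); print("tcp wrist",proj(w,o["eef_pos"]), "finger tip at post top height", proj(w,o["eef_pos"]+[0,0,.036]))
print(o["width"],o["gripper_force"],o["force"],o["clock"])
E
```

```text
tcp [266.40992234 174.52392888]
-0.037 [265.65104798 164.26586098] [266.8930753  184.04082224]
-0.055 [263.9887905  165.91751914] [265.27707258 185.88548653]
c1 [281.13433808 202.14875854]
c2 [236.64449238 199.29076449]
c3 [300.68681556 174.66703201]
-0.037 [211.78109297 197.07858057] [217.73914332 199.8780775 ]
-0.055 [216.06109651 201.13617544] [221.76751949 203.69537445]
tcp wrist [318.21255829 232.8755218 ] finger tip at post top height [318.06304055 265.05487139]
-0.00028624122131321153 0.9371988661587238 [-0.83982524 -0.42261921  2.27635294] 2.55
```

```bash
python3 - <<'E'
from h import *
a=grab_frame("wrist");b=cv2.imread("pics/s3.png")
a=np.clip(a.astype(float)**.6*255**.4,0,255).astype(np.uint8);b=np.clip(b.astype(float)**.6*255**.4,0,255).astype(np.uint8)
c=np.zeros((560,800,3),np.uint8);c[:,:400]=cv2.resize(a[150:290,270:370],(400,560),interpolation=cv2.INTER_CUBIC);c[:,400:]=cv2.resize(b[140:210,240:290],(400,560),interpolation=cv2.INTER_CUBIC)
cv2.imwrite("pics/w4.png",c)
E
```

```text
(no output)
```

View pics/w4.png

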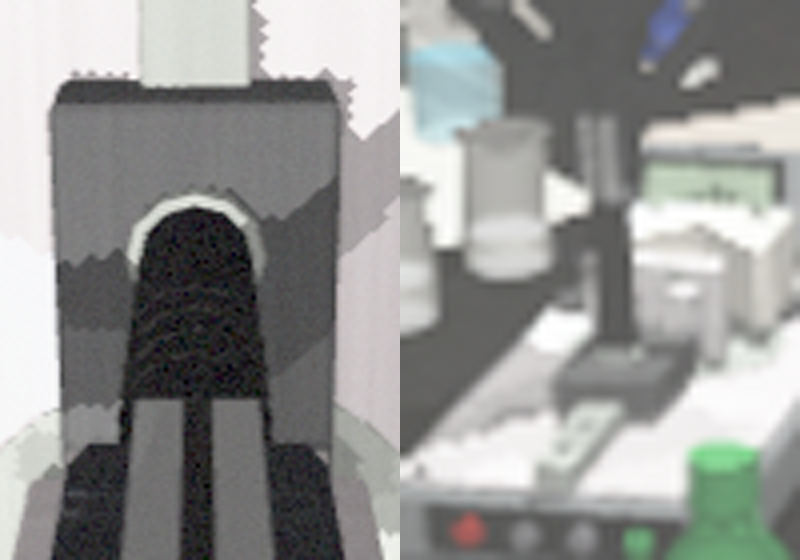

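The tips look level with the post's top in both views, at about wrist row 250 and scene pixel (265,165), even though the TCP reading is z=0.10. I'll triangulate static points from both wrist views to check for a height offset.

```bash
python3 - <<'E'
from h import *
m=camera_model("wrist");m1=dict(m);m1["view"]=np.load("pics/w1_view.npy")
def tri(a,b):
    (c1,d1),(c2,d2)=a,b
    A=np.c_[d1,-d2];s=np.linalg.lstsq(A,c2-c1,rcond=None)[0]
    return (c1+s[0]*d1+c2+s[1]*d2)/2,np.linalg.norm(A@s-(c2-c1))
for n,a,b in(("c1",(244,82),(206,66)),("c2",(398,82),(430,64)),("h1",(320.5,97),(318,84)),("h2",(320.5,130),(318,134)),("block",(321,157),(319,172)),("cresc",(321,176),(319,200))):
    p,e=tri(ray(m1,a),ray(m,b));print(n,p,inT(p),e)
t=camera_model("top")
for n,a,b in(("c1",(256.6,204),(206,66)),("c2",(225,235.6),(430,64)),):
    p,e=tri(ray(t,a),ray(m,b));print("top/wr",n,p,e)
s=camera_model("scene")
print("c2 scene", tri(ray(t,(225,235.6)),ray(s,(239.5,198.7))))
im=cv2.imread("pics/scene0.png"); print("start tcp in scene",proj(s,[.24409,.57463,.19479]),proj(s,[.24409,.57463,.19479+.035]))
d=im[90:140,130:185].mean(2).astype(int)
print(m["K"],onz(t,(150+403/5,135+379/5),.043),onz(t,(150+437/5,135+411/5),.043))
E
```

```text
c1 [0.49365616 0.13880069 0.05830215] [-0.12820453 -0.06677741] 0.0012541641858836762
c2 [0.39129817 0.2281762  0.04610483] [-0.12850432  0.06910876] 0.0004179156112725431
h1 [0.45173195 0.19122308 0.08554255] [-0.11643702 -0.00069207] 0.00017936682387874312
h2 [0.46874256 0.21043425 0.08906139] [-0.09077742 -0.00081328] 0.00026845266552597295
block [0.48736309 0.2323685  0.05601491] [-0.06200903 -0.00034929] 0.00037986293116877806
cresc [0.49717157 0.24340036 0.06870162] [-0.04724766 -0.00044917] 0.0003370215019665032
top/wr c1 [0.49849058 0.13261932 0.03193383] 0.0017379934394387297
top/wr c2 [0.39100217 0.22743916 0.04400486] 0.0017682281761036292
c2 scene (array([0.3925072 , 0.2257389 , 0.04540568]), np.float64(0.002765028629277396))
start tcp in scene [163.69210539 138.18457082] [162.31722895 128.72392045]
[[355.2855676    0.         318.91766599]
 [  0.         355.2855676  198.50797574]
 [  0.           0.           1.        ]] [0.47175636 0.21368193 0.043     ] [0.45160402 0.19053777 0.043     ]
```

```bash
python3 - <<'E'
from h import *
m=camera_model("wrist");o=monitor.get_obs();R=o["ee_rot"];e=o["eef_pos"]
for z in(-.06,-.05,-.04,-.03,-.013,0):
    print(z,[np.round(proj(m,e+R@np.array([x,.0427,z]))) .tolist()for x in(.011,-.011)],[np.round(proj(m,e+R@np.array([.011,y,z]))).tolist() for y in(0,.01)])
a=cv2.imread("pics/w1.png").mean(2).astype(int)
for r in range(250,330,8): print(r,a[r,160:216:4],a[r,424:480:4])
E
```

```text
-0.06 [[431.0, 270.0], [425.0, 318.0]] [[318.0, 270.0], [345.0, 270.0]]
-0.05 [[424.0, 257.0], [419.0, 304.0]] [[318.0, 258.0], [343.0, 258.0]]
-0.04 [[417.0, 247.0], [413.0, 291.0]] [[318.0, 247.0], [341.0, 247.0]]
-0.03 [[412.0, 237.0], [408.0, 279.0]] [[318.0, 237.0], [340.0, 237.0]]
-0.013 [[403.0, 223.0], [400.0, 262.0]] [[318.0, 223.0], [338.0, 223.0]]
0 [[398.0, 214.0], [395.0, 251.0]] [[318.0, 214.0], [337.0, 214.0]]
250 [19 23 22 19 19 17 20 17 20 20 19 20 18 16] [29 25 26 27 21 31 31 27 30 32 28 30 26 29]
258 [11 20 18 19 23 14 20 20 19 20 16 19 19 18] [26 28 28 29 31 30 28 30 34 31 30 30 29 28]
266 [20 20 14 21 23 18 15 17 22 71 75 73 13 11] [14 17 64 68 68 61 30 28 27 31 33 27 31 31]
274 [23 16 21 17 24 21 17 41 72 61 72 15 10  9] [18 13 15 22 64 67 66 32 29 33 30 28 28 93]
282 [22 19 20 18  9 16 68 65 63 58 13  7 16 13] [ 13  15   7  14  15  68  67  64  23  21  22  31  59 198]
290 [19 17 19 20 15 68 62 65 30 12  7  2 10  7] [10  9 12 13 12 14 68 66 69 55 26 29 36 35]
298 [19 11 17 39 62 63 64 11 15  3 15  8  8  1] [14  7 13  9 14 13 14 63 65 67 62 26 24 25]
306 [13 10 63 62 66 65 13  6  5  8  6  8 10  5] [ 4 14 15 10  5 10 10 15 43 65 65 64 20 23]
314 [13 65 67 67 62  2 10  9 11 11 11  3 11  9] [ 7  8  5  4 14  8 14 12  8 27 65 66 72 53]
322 [11 17 15 84 83 14 11 12  3 13  8  4  8 19] [17 14 14  0  7  6  4  4 19 64 83 75 17 15]
```

Both views and the empty close agree: the real fingertips end about 37 mm short of the reported TCP. I'll open, go lower and regrip, using the width as the check.

Emit:
move_arm(moves="0 0 0 0;0 0 0 0;0 0 0 0;0 0 0 0;0 0 .01 0;0 0 .02 0;0 0 .03 0;0 0 .03 0", jaw=-1)

```text
clock: 3.45
eef_pos: [0.501, 0.2485, 0.0674]
ee_rot: [[-0.664, -0.748, -0.005], [-0.748, 0.664, -0.002], [0.004, 0.002, -1.0]]
force: [-0.6, -1.3, 0.1]
width: 0.0854
gripper_force: 0.0
```

Emit:
move_arm(moves="0 0 0 0;0 0 0 0;0 0 0 0;0 0 0 0;0 0 0 0;0 0 0 0", jaw=1)

```text
clock: 4.05
eef_pos: [0.5034, 0.2491, 0.0711]
ee_rot: [[-0.664, -0.748, 0.001], [-0.748, 0.664, -0.0], [-0.001, -0.001, -1.0]]
force: [-0.2, -1.2, 3.0]
width: 0.0162
gripper_force: 58.5
```

The width is 16–18 mm at 58 N, so the post is gripped. Now I'll slide the jaw open.

Emit:
move_arm(moves=".01 0 0 0;.02 0 0 0;.03 0 0 0;.04 0 0 0;.048 0 0 0;.052 0 0 0;.052 0 0 0;.052 0 0 0")

```text
clock: 4.85
eef_pos: [0.4693, 0.2101, 0.0711]
ee_rot: [[-0.664, -0.748, 0.002], [-0.748, 0.664, -0.0], [-0.001, -0.002, -1.0]]
force: [3.9, -0.4, 1.9]
width: 0.0163
gripper_force: 59.8
```

```bash
python3 - <<'E'
from h import *
o=monitor.get_obs();print(inT(o["eef_pos"]),o["force"],o["width"])
E
```

```text
[-0.0906337  -0.00141528] [ 3.86767631 -0.38880706  1.94116714] 0.016301003725421502
```

Emit:
move_arm(moves="0 0 0 0;0 0 0 0;0 0 0 0;0 0 0 0;0 0 -.04 0;0 0 -.08 0;0 0 -.12 0;0 0 -.12 0", jaw=-1)

```text
clock: 5.65
eef_pos: [0.472, 0.2115, 0.1979]
ee_rot: [[-0.664, -0.748, 0.012], [-0.748, 0.664, 0.003], [-0.01, -0.006, -1.0]]
force: [-0.1, 0.9, 0.9]
width: 0.0855
gripper_force: 0.0
```

```bash
python3 - <<'E'
from h import *
go([.445,-.193,.18],[1,0])
E
```

```text
shift [ 0.3206 -0.2481  0.0162] turn 2.416 q6 -2.14 alt turn -0.726
```

Emit:
move_arm(moves=".32 -.248 .016 2.416;.32 -.248 .016 2.416;.32 -.248 .016 2.416;.32 -.248 .016 2.416;.32 -.248 .016 2.416;.32 -.248 .016 2.416;.32 -.248 .016 2.416;.32 -.248 .016 2.416")

```text
clock: 6.45
eef_pos: [0.4409, -0.1903, 0.174]
ee_rot: [[-0.935, 0.354, -0.0], [0.354, 0.935, 0.0], [0.0, 0.0, -1.0]]
force: [0.8, 0.6, 0.1]
width: 0.0852
gripper_force: 0.0
```

```bash
python3 - <<'E'
from h import *
go([.445,-.193,.18],[1,0])
E
```

```text
shift [-0.0048 -0.0011 -0.006 ] turn 1.209 q6 -1.77 alt turn -1.932
```

Emit:
move_arm(moves="-.005 -.001 -.006 1.209;-.005 -.001 -.006 1.209;-.005 -.001 -.006 1.209;-.005 -.001 -.006 1.209;-.005 -.001 -.006 1.209;-.005 -.001 -.006 1.209;-.005 -.001 -.006 1.209;-.005 -.001 -.006 1.209")

```text
clock: 7.25
eef_pos: [0.4457, -0.1909, 0.1797]
ee_rot: [[-0.009, 1.0, -0.001], [1.0, 0.009, 0.001], [0.001, -0.001, -1.0]]
force: [-0.3, 1.0, -1.5]
width: 0.0853
gripper_force: 0.0
```

Emit:
move_arm(moves="0 0 0 .009;0 0 0 .009")

```text
clock: 7.45
eef_pos: [0.4458, -0.191, 0.18]
ee_rot: [[-0.009, 1.0, -0.001], [1.0, 0.009, 0.001], [0.001, -0.001, -1.0]]
force: [0.1, 0.8, 0.0]
width: 0.0855
gripper_force: 0.0
```

```bash
python3 - <<'E'
from h import *
go([.445,-.193,.18],[1,0])
im=grab_frame("wrist");m=camera_model("wrist");cv2.imwrite("pics/b1.png",im)
for z in(.0,.06,.098): print(z,proj(m,[.445,-.193,z]))
E
```

```text
shift [-0.002  -0.0008  0.    ] turn 0.009 q6 -0.57 alt turn -3.132
0.0 [317.02214532 168.04555819]
0.06 [316.70682075 183.45727749]
0.098 [316.4390761 196.57234  ]
```

View pics/b1.png

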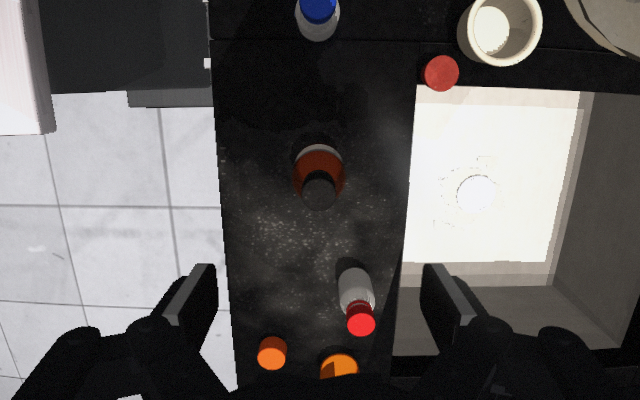

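The cap's top disc is centred at about (319,190), with the body behind it at (318,165). The red-capped bottle is at (360,320), well clear.

```bash
python3 - <<'E'
from h import *
m=camera_model("wrist");P=onz(m,(319,190),.098);print(P)
for y in(-.0135,.0135):print(proj(m,P+[0,y,0]),proj(m,P+[y,0,0]))
go([P[0],P[1],.041],[1,0])
E
```

```text
[ 0.44691126 -0.18772819  0.098     ]
[318.82502775 206.73604567] [301.29517058 189.83505583]
[319.18027753 172.75673766] [336.69854597 190.16821932]
shift [0.0032 0.0011 0.1392] turn 0.009 q6 -0.57 alt turn -3.132
```

Emit:
move_arm(moves=".003 .001 .03 0;.003 .001 .07 0;.003 .001 .11 0;.003 .001 .13 0;.003 .001 .138 0;.003 .001 .138 0")

```text
clock: 8.1
eef_pos: [0.4464, -0.1878, 0.0416]
ee_rot: [[-0.008, 1.0, -0.002], [1.0, 0.008, 0.001], [0.001, -0.002, -1.0]]
force: [-0.2, -0.3, 0.5]
width: 0.0857
gripper_force: 0.0
```

Emit:
move_arm(moves="0 0 0 0;0 0 0 0;0 0 0 0;0 0 0 0;0 0 0 0;0 0 0 0", jaw=1)

```text
clock: 8.7
eef_pos: [0.4476, -0.1888, 0.0438]
ee_rot: [[-0.007, 1.0, 0.001], [1.0, 0.007, -0.001], [-0.001, 0.001, -1.0]]
force: [-1.4, 0.3, 5.9]
width: 0.0254
gripper_force: 58.8
```

Emit:
move_arm(moves="0 0 -.01 0;0 0 -.03 0;0 0 -.07 0;0 0 -.11 0;0 0 -.14 0;0 0 -.14 0;0 0 -.14 0")

```text
clock: 9.4
eef_pos: [0.4471, -0.1881, 0.1826]
ee_rot: [[-0.007, 1.0, 0.001], [1.0, 0.007, -0.0], [-0.0, 0.001, -1.0]]
force: [-0.5, 0.8, -2.4]
width: 0.0257
gripper_force: 59.2
```

```bash
python3 - <<'E'
from h import *
print(monitor.get_obs()["force"],T(.025,-.002));go([*T(.025,-.002),.184],ey);go([*T(.025,-.002),.184],ex)
E
```

```text
[-0.45211755  0.80939518 -2.44090183] [0.5459763  0.29669414]
shift [ 0.4841  0.1021 -0.0014] turn -2.415 q6 -0.56 alt turn 0.727
shift [ 0.4841  0.1021 -0.0014] turn -0.844 q6 -0.56 alt turn 2.297
```

Emit:
move_arm(moves=".02 .004 -.004 .05;.05 .01 -.008 .12;.09 .019 -.01 .2;.135 .028 -.01 .3;.18 .038 -.01 .4;.225 .047 -.01 .5;.27 .057 -.01 .6;.315 .066 -.01 .7")

```text
clock: 10.2
eef_pos: [0.5093, 0.129, 0.1893]
ee_rot: [[0.642, 0.767, -0.005], [0.767, -0.642, -0.001], [-0.004, -0.003, -1.0]]
force: [1.0, -0.7, -0.6]
width: 0.0253
gripper_force: 59.2
```

```bash
python3 - <<'E'
from h import *
go([*T(.025,-.002),.19],ey);print(monitor.get_obs()["width"])
E
```

```text
shift [ 0.1521 -0.0796 -0.001 ] turn -3.119 q6 0.8 alt turn 0.023
0.025297749357261576
```

Emit:
move_arm(moves=".04 -.021 0 .023;.08 -.042 0 .023;.115 -.06 0 .023;.14 -.073 0 .023;.152 -.08 0 .023;.152 -.08 0 .023;.152 -.08 0 .023")

```text
clock: 10.9
eef_pos: [0.5458, 0.2941, 0.191]
ee_rot: [[0.657, 0.754, -0.003], [0.754, -0.657, -0.002], [-0.003, -0.001, -1.0]]
force: [-0.0, 0.3, -1.9]
width: 0.0253
gripper_force: 59.2
```

```bash
python3 - <<'E'
from h import *
go([*T(.025,-.002),.095],ey);o=monitor.get_obs();print(o["width"],inT(o["eef_pos"]),o["force"])
cv2.imwrite("pics/t5.png",grab_frame("top"))
cv2.imwrite("pics/w5.png",grab_frame("wrist"))
E
```

```text
shift [ 0.0023 -0.0015  0.096 ] turn -3.138 q6 1.09 alt turn 0.003
0.025315436929055125 [ 0.02298328 -0.00358653] [-0.04563448  0.2708219  -1.93871841]
```

Emit:
move_arm(moves=".002 -.002 .02 0;.002 -.002 .045 0;.002 -.002 .07 0;.002 -.002 .085 0;.002 -.002 .093 0;.002 -.002 .096 0;.002 -.002 .096 0;.002 -.002 .096 0")

```text
clock: 11.8
eef_pos: [0.5473, 0.2984, 0.0981]
ee_rot: [[0.657, 0.754, 0.002], [0.754, -0.657, 0.001], [0.002, 0.001, -1.0]]
force: [0.2, 0.6, -1.5]
width: 0.0254
gripper_force: 59.2
```

Emit:
move_arm(moves="0 0 .002 0;0 0 .003 0;0 0 .004 0;0 0 .005 0;0 0 .005 0")

```text
clock: 12.3
eef_pos: [0.5462, 0.298, 0.0913]
ee_rot: [[0.657, 0.754, -0.0], [0.754, -0.657, -0.0], [-0.0, -0.0, -1.0]]
force: [0.4, 0.6, -2.3]
width: 0.0253
gripper_force: 59.2
```

Emit:
move_arm(moves="0 0 .001 0;0 0 .002 0;0 0 .003 0;0 0 .003 0")

```text
clock: 12.7
eef_pos: [0.5463, 0.298, 0.0884]
ee_rot: [[0.657, 0.754, -0.0], [0.754, -0.657, -0.0], [-0.0, -0.0, -1.0]]
force: [0.3, -0.5, -1.2]
width: 0.025
gripper_force: 59.2
```

Emit:
move_arm(moves="0 0 .001 0;0 0 .002 0;0 0 .002 0;0 0 .002 0")

```text
clock: 13.1
eef_pos: [0.5466, 0.2982, 0.0869]
ee_rot: [[0.657, 0.754, 0.0], [0.754, -0.657, 0.0], [0.0, 0.0, -1.0]]
force: [-0.1, -0.3, -0.1]
width: 0.0253
gripper_force: 59.5
```

Emit:
move_arm(moves="0 0 .001 0;0 0 .001 0;0 0 .001 0")

```text
clock: 13.4
eef_pos: [0.5469, 0.2985, 0.0869]
ee_rot: [[0.657, 0.754, 0.001], [0.754, -0.657, 0.001], [0.001, 0.0, -1.0]]
force: [-2.5, 0.2, 4.2]
width: 0.0254
gripper_force: 59.8
```

The foot is on the deck, with the force up to +4 N and z stopped. Releasing now.

Emit:
move_arm(moves="0 0 -.001 0;0 0 -.001 0;0 0 -.001 0")

```text
clock: 13.7
eef_pos: [0.5466, 0.2982, 0.0868]
ee_rot: [[0.657, 0.754, 0.0], [0.754, -0.657, 0.0], [0.0, 0.0, -1.0]]
force: [-0.5, 0.1, 3.2]
width: 0.0254
gripper_force: 59.7
```

Emit:
move_arm(moves="0 0 0 0;0 0 0 0;0 0 0 0;0 0 0 0;0 0 -.02 0;0 0 -.06 0;0 0 -.1 0;0 0 -.11 0", jaw=-1)

```text
clock: 14.5
eef_pos: [0.5491, 0.2991, 0.203]
ee_rot: [[0.657, 0.754, 0.009], [0.754, -0.657, 0.003], [0.008, 0.004, -1.0]]
force: [1.1, -0.4, 1.0]
width: 0.086
gripper_force: 0.0
```

```bash
python3 - <<'E'
from h import *
go([*T(-.0906),.19],ey)
a=grab_frame("wrist");b=grab_frame("scene");cv2.imwrite("pics/w6.png",a)
c=np.zeros((400,800,3),np.uint8);c[:,:400]=a[:,120:520];c[:,400:]=cv2.resize(b[130:230,210:310],(400,400),interpolation=cv2.INTER_CUBIC)
cv2.imwrite("pics/c6.png",c)
m=camera_model("wrist")
for n,p in(("bottle top",[*T(.025,-.002),.141]),("post top",[*T(-.0906),.136])): print(n,proj(m,p))
E
```

```text
shift [-0.1196 -0.0032  0.0119] turn -3.138 q6 1.1 alt turn 0.004
bottle top [318.83471934 208.37899025]
post top [315.80380064 338.50873357]
```

View pics/c6.png

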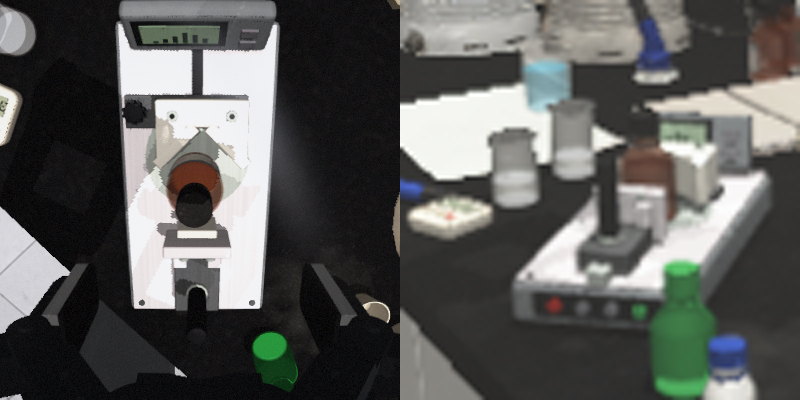

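The bottle stands upright, with its cap at about (315,205) in the full wrist picture. The post top is at about (318,335), as predicted. Next is to grip the handle.

Emit:
move_arm(moves="-.04 -.003 0 0;-.08 -.003 0 0;-.12 -.003 .012 0;-.12 -.003 .04 0;-.12 -.003 .08 0;-.12 -.003 .12 0;-.12 -.003 .132 0;-.12 -.003 .132 0")

```text
clock: 15.4
eef_pos: [0.4624, 0.2087, 0.0608]
ee_rot: [[0.657, 0.754, -0.007], [0.754, -0.657, -0.002], [-0.006, -0.004, -1.0]]
force: [-0.7, 0.3, 0.2]
width: 0.0855
gripper_force: 0.0
```

```bash
python3 - <<'E'
from h import *
o=monitor.get_obs();print(inT(o["eef_pos"]),o["eef_pos"],o["force"],o["qpos"])
E
```

```text
[-0.09631991  0.00281928] [0.46235695 0.20866261 0.06082135] [-0.65456861  0.30589804  0.21387123] [ 2.77147873e-01 -9.99687099e-02  1.99799939e+00 -2.37832004e-05
  1.25122822e+00  9.93522291e-01]
```

Emit:
move_arm(moves="0 0 0 0;0 0 0 0;0 0 0 0;0 0 0 0;0 0 0 0;0 0 0 0", jaw=1)

```text
clock: 16.0
eef_pos: [0.4679, 0.2084, 0.0662]
ee_rot: [[0.657, 0.754, 0.006], [0.754, -0.657, -0.002], [0.002, 0.006, -1.0]]
force: [5.5, -6.0, 0.2]
width: 0.0164
gripper_force: 58.5
```

Emit:
move_arm(moves=".002 .001 0 0;.005 .002 0 0;.008 .002 0 0;.011 .002 0 0;.012 .002 0 0;.012 .002 0 0")

```text
clock: 16.6
eef_pos: [0.4753, 0.217, 0.0662]
ee_rot: [[0.657, 0.754, 0.001], [0.754, -0.657, -0.001], [-0.0, 0.001, -1.0]]
force: [-2.6, -3.2, 5.2]
width: 0.0169
gripper_force: 59.0
```

```bash
cat >> h.py <<'E'
def f():
    o=monitor.get_obs();F=o["force"][:2];print("pos",np.round(inT(o["eef_pos"])*1e3,2),"F ex,ey",np.round([F@ex,F@ey],2),"w",o["width"])
E
python3 -c "from h import *;f()"
```

```text
pos [-81.53  -1.43] F ex,ey [-4.16 -0.15] w 0.0168930899324635
```

Emit:
move_arm(moves=".001 0 0 0;.002 0 0 0;.003 0 0 0;.004 0 0 0;.006 0 0 0;.008 0 0 0;.01 0 0 0;.012 0 0 0")

```text
clock: 17.4
eef_pos: [0.4829, 0.2256, 0.0662]
ee_rot: [[0.657, 0.754, -0.0], [0.754, -0.657, -0.002], [-0.001, 0.001, -1.0]]
force: [-4.0, -4.6, 7.3]
width: 0.0169
gripper_force: 59.1
```

Emit:
move_arm(moves=".001 0 0 0;.002 0 0 0;.003 0 0 0;.004 0 0 0;.004 0 0 0")

```text
clock: 17.9
eef_pos: [0.4855, 0.2287, 0.0662]
ee_rot: [[0.657, 0.754, 0.0], [0.754, -0.657, -0.002], [-0.001, 0.001, -1.0]]
force: [-2.7, -4.5, 6.5]
width: 0.0164
gripper_force: 59.0
```

```bash
python3 -c "from h import *;f()"
```

```text
pos [-65.99  -1.41] F ex,ey [-5.16 -0.92] w 0.016398392952166368
```

Emit:
move_arm(moves=".001 0 0 0;.002 0 0 0;.003 0 0 0;.004 0 0 0;.005 0 0 0;.005 0 0 0")

```text
clock: 18.5
eef_pos: [0.4886, 0.2322, 0.0662]
ee_rot: [[0.657, 0.754, -0.001], [0.754, -0.657, -0.002], [-0.002, 0.001, -1.0]]
force: [-4.3, -5.8, 6.8]
width: 0.0165
gripper_force: 59.1
```

Emit:
move_arm(moves=".001 0 0 0;.002 0 0 0;.002 0 0 0")

```text
clock: 18.8
eef_pos: [0.4893, 0.233, 0.0662]
ee_rot: [[0.657, 0.754, -0.002], [0.754, -0.657, -0.004], [-0.004, 0.001, -1.0]]
force: [-8.0, -7.5, 10.2]
width: 0.0166
gripper_force: 59.2
```

```bash
python3 -c "from h import *;f()"
```

```text
pos [-60.25  -1.4 ] F ex,ey [-10.94   1.04] w 0.016552796276089382
```

Emit:
move_arm(moves="0 0 0 0;0 0 0 0")

```text
clock: 19.0
eef_pos: [0.4893, 0.233, 0.0662]
ee_rot: [[0.657, 0.754, -0.002], [0.754, -0.657, -0.004], [-0.004, 0.001, -1.0]]
force: [-6.4, -7.1, 9.3]
width: 0.0169
gripper_force: 59.2
```

Emit:
move_arm(moves="0 0 0 0")

```text
clock: 19.1
eef_pos: [0.4893, 0.233, 0.0662]
ee_rot: [[0.657, 0.754, -0.002], [0.754, -0.657, -0.004], [-0.004, 0.001, -1.0]]
force: [-6.5, -7.2, 10.3]
width: 0.0164
gripper_force: 59.2
```

```bash
python3 - <<'E'
from h import *
f()
w=grab_frame("wrist");cv2.imwrite("pics/w7.png",w);s=grab_frame("scene");t=grab_frame("top");cv2.imwrite("pics/t7.png",t);f()
c=np.zeros((500,800,3),np.uint8);c[:,:400]=cv2.resize(w[20:220,240:400],(400,500),interpolation=cv2.INTER_CUBIC);c[:,400:]=cv2.resize(s[145:195,245:285],(400,500),interpolation=cv2.INTER_CUBIC)
cv2.imwrite("pics/c7.png",c)
E
```

```text
pos [-60.21  -1.4 ] F ex,ey [-9.67  0.11] w 0.016381258775793876
pos [-60.23  -1.41] F ex,ey [-9.54  0.55] w 0.01670647966358362
```

View pics/c7.png

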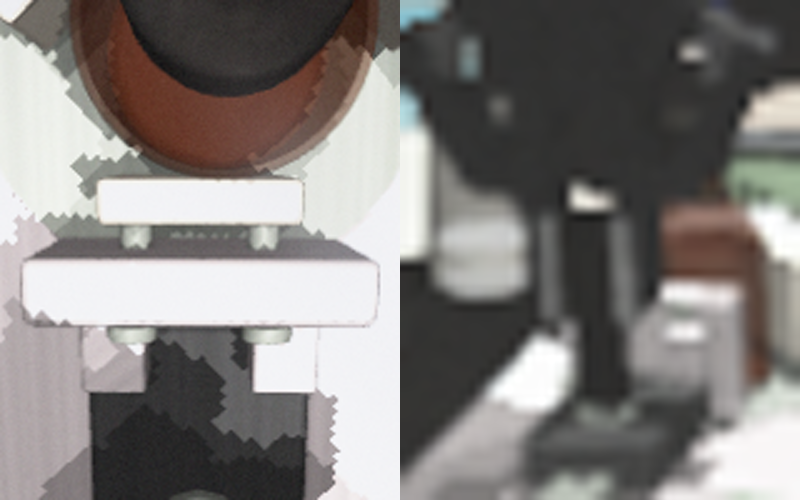

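The bottle has shifted about 4 mm sideways relative to the pad, towards the V's centre line, so it has slid home. The handle reads about 9.6 N, so I'll push slightly more.

Emit:
move_arm(moves=".0004 0 0 0;.0008 0 0 0;.0008 0 0 0;.0008 0 0 0")

```text
clock: 19.65
eef_pos: [0.4895, 0.2332, 0.0662]
ee_rot: [[0.657, 0.754, -0.003], [0.754, -0.657, -0.005], [-0.006, 0.001, -1.0]]
force: [-8.4, -9.3, 11.9]
width: 0.0163
gripper_force: 59.4
```

```bash
python3 -c "from h import *;f()"
```

```text
pos [-60.02  -1.42] F ex,ey [-12.53   0.15] w 0.01633788374486517
```

Emit:
move_arm(moves="-.0006 0 0 0;-.0012 0 0 0;-.0012 0 0 0")

```text
clock: 19.95
eef_pos: [0.4896, 0.2333, 0.0662]
ee_rot: [[0.657, 0.754, -0.001], [0.754, -0.657, -0.002], [-0.002, 0.001, -1.0]]
force: [-3.6, -5.9, 8.0]
width: 0.0162
gripper_force: 59.1
```

```bash
python3 -c "from h import *;f()"
```

```text
pos [-59.89  -1.42] F ex,ey [-6.81 -1.14] w 0.016246419083081713
```

Open, then straight up.

Emit:
move_arm(moves="0 0 0 0;0 0 0 0;0 0 0 0;0 0 0 0;0 0 0 0;0 0 -.01 0;0 0 -.03 0;0 0 -.07 0", jaw=-1)

```text
clock: 20.75
eef_pos: [0.4871, 0.2336, 0.1324]
ee_rot: [[0.657, 0.754, -0.007], [0.754, -0.657, -0.002], [-0.006, -0.004, -1.0]]
force: [1.0, 0.1, 0.6]
width: 0.0855
gripper_force: 0.0
```

Emit:
move_arm(moves="0 0 -.05 0;0 0 -.09 0;0 0 -.09 0;0 0 -.09 0")

```text
clock: 21.15
eef_pos: [0.4904, 0.2346, 0.2269]
ee_rot: [[0.657, 0.754, 0.004], [0.754, -0.657, 0.001], [0.003, 0.002, -1.0]]
force: [0.5, 0.4, -0.9]
width: 0.0854
gripper_force: 0.0
```

```bash
python3 - <<'E'
from h import *
f();cv2.imwrite("pics/w8.png",grab_frame("wrist"))
im=cv2.imread("pics/w8.png");m=camera_model("wrist")
g=cv2.cvtColor(im,cv2.COLOR_BGR2HSV)
k=((g[...,1]>100)&(g[...,2]>50)&((g[...,0]<15)|(g[...,0]>170))).astype(np.uint8)
cs=cv2.findContours(k,0,2)[0];c=max(cs,key=cv2.contourArea);print(cv2.boundingRect(c),cv2.contourArea(c))
print("expected cap top/shoulder",proj(m,[*T(.041,-.004),.141]),proj(m,[*T(.041,-.004),.103]),proj(m,[*T(.041-.0245,-.004),.1]))
print("post",proj(m,[*T(-.060),.136]))
E
```

```text
pos [-58.29  -1.15] F ex,ey [ 0.6  -0.09] w 0.08538085592783781
(297, 47, 39, 42) 536.0
expected cap top/shoulder [324.84684281  55.52727496] [324.09009412  59.40267635] [323.80014577  91.01032639]
post [318.48576436 192.94538781]
```

```bash
python3 -c "from h import *;print(workorder.close_job())"
```

```text
the job is handed in; nothing more can be done
None
```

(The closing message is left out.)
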